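# Switch over the rinse line: shut the drain, set the supply to its index

### The arm

A 6-joint arm with a two-finger parallel gripper is mounted at the origin on a cart in front of the work surface, level with it; the furniture and walls round the work are solid. World frame = base frame: x ahead of the robot, y to its left, z up, the work surface at z = 0. Lengths are in mm, angles in rad, forces in N, time in s.
With the tool pointing down it reaches from about 325 to 875 mm from the base axis. Payload 4.4 kg.
Tool frame: the origin (TCP) lies midway between the tips of the shut fingers; the grasp point (between the pads) lies 19 mm behind it; z points along the fingers, y is the direction in which the jaws open and shut (so a half turn about z gives the same grasp; the last joint's range is limited). The gripper opens to 85 mm and grips with 20 to 120 N. Pads are 22 mm wide; open, the fingers measure 114 mm over their backs; the gripper's body (76 mm by 85 mm) begins 54 mm behind the grasp point. The pads swing forward as they close: fully open they stand 13 mm farther back than shut.
Start: joints at [-0.15, 0.207, 1.542, -0, 1.393, -0.15], TCP at [575.002, -0.012, 231.282] pointing down, gripper open.
Joint ranges: [-2.73, 2.73], [-0.86, 2.22], [0.23, 2.46], [-1.11, 4.25], [0.08, 2.63], [-2.82, 2.82]. Speed limits (rad/s): [2.79, 2.79, 3.14, 3.14, 3.14, 3.14].

### API

Orientations are given as a 3x3 rotation matrix whose columns are the frame's x, y, z axes.
In Python, from cell import manip, cams, models gives the robot as it stands.
- The arm moves only by the tool apply_moves, never from a script. Its argument "targets" is a list that holds one entry, the list of rows, each a list of 7 numbers: the shift along the world's x, y, z normalised to -1 to 1, where 1 is 20 cm, then the turn, a rotation vector about the world's x, y, z normalised to -1 to 1, where 1 is pi/2 rad, then the opening, from 0 (shut) to 1 (fully open). In form: [[[dx, dy, dz, rx, ry, rz, jaw], ...]]. A call has 1 to 12 rows; each row is the pose to reach, as a shift and turn from the pose commanded when the call began; what a row does not reach only later rows make up. A row lasts 1/12 s, in which the tool goes at most 41.7 mm and 7.16 degrees, less where a joint would pass 70% of its speed; a pose out of reach is approached as far as the arm can. A call with a number of a shift or a turn outside -1 to 1 is refused whole. A call with a gripper value outside its range is refused whole. The fingers move at their own pace and stop on an object; "newtons" is the grip in N (left out, the last holds). Time passes only in rows, so rows that repeat a pose let the fingers close. It gives the time, the measured TCP pose, the force and the opening at its end, in the units of the state.
- manip.sense(): the state, without advancing time (a new reading comes with each control period).
- cams.snapshot(name): name is "scene" or "side" or "wrist"; returns the picture (384x512x3 uint8, red, green, blue); there is no depth.
- cams.calibration(name): a dict with "intrinsics" (3x3 intrinsics, pixels), "D" ([k1, k2, p1, p2, k3] as OpenCV has them; the pictures are not rectified), "cam_to_world" (4x4, takes a point from camera to world coordinates); the wrist camera has in their place "hand_eye" (4x4, takes a point from camera to tool coordinates, whose origin is the TCP and whose axes are the flange's). Camera axes: x right, y up, looking along -z (the intrinsics and any distortion apply to the point x, -y, -z); pixel columns grow to the right and rows downward; lengths in mm; the calibration is good to about 2 mm. A picture is of the moment at which its call begins: read the wrist's pose just before it. calibration takes no time and is no camera call.
- manip.close_job(): hands the job in, once; it reports no verdict.
Trained networks look in the newest picture that a camera, given by its name, has taken for a name from the list of things; names that differ only in an ending like _2 or _b are one class to them, and where a whole thing is asked for, a point or a joint stands for the part that bears it (a point fixed in the world has none). Each returns a list of dicts, best first, with "conf" (0 to 1); they miss things now and then, are a little off and sometimes report something else, mostly with a low value. They report only what shows in the picture. A call takes as long as a camera call. They do not tell look-alikes from the thing itself.
- models.find_in(camera, thing): "bbox" ([left, top, right, bottom] in pixels, round what is visible of it).
- models.trace(camera, thing): "mask" (384x512 bool, what is visible of it) and "bbox" ([left, top, right, bottom] in pixels, round what is visible of it).
The state is a dict: "time_s": time; "joint_pos": joint angles; "qvel": joint speeds; "tau": joint torques, N m; "tool_pos": TCP position; "ee_rot": TCP orientation; "contact_force": force on the tool from outside, world axes, zero at the start; "ft_torque": the same for the moment, N m; "width": finger opening in mm.
Only numpy, scipy, OpenCV 4.12 (cv2) and the standard library are available. Lean on these libraries where they do the work, as an engineer would, in place of code of your own. Each camera call takes 0.05 s, during which the arm holds its last target. There are 200 camera calls.

### The job

Switch the rinse line over: turn the lever of the drain valve (the shorter lever, no dial) fully shut, square across its pipe, and only after that open the supply valve (the longer lever, over a dial) until its lever points the same way as the index pointer on the dial beneath it. The stoppered glass bottle stands in the way of the supply lever: stand it upright on the worktop elsewhere, where neither lever can reach it, and never knock it against the supply valve or its lever. Leave the index pointer, the dropper bottle, the tall bottle and the lidded jar where they are.

Things in the scene. Friction and masses are not known exactly. Their poses are not given: they have to be found in the camera images.
- supply_valve: Fixed bench ball valve on a 170 x 75 x 8 mm plate; pipe 28 mm up along the plate, 192 mm long with hose tails; brass body, top 47 mm. Origin on the stem axis at worktop height, x along the pipe, z up. The lever turns about z in the quarter between +y (shut) and -x (open). Has a quarter-circle dial (radius 68 mm, top 47 mm) with an index pointer under its lever.
- drain_valve: Fixed bench ball valve on a 170 x 75 x 8 mm plate; pipe 28 mm up along the plate, 192 mm long with hose tails; brass body, top 47 mm. Origin on the stem axis at worktop height, x along the pipe, z up. The lever turns about z in the quarter between +y (shut) and -x (open). Has no dial and a shorter lever.
- supply_lever (a joint): The supply lever's angle: 0 = shut, lever square across the pipe, pointing along the valve's +y; 1.571 = fully open, lever along the pipe, pointing along the valve's -x; growing anticlockwise from above. Stiff (about 3 N at 80 mm) and stays where it is left; end stops at 0 and 1.571.
- drain_lever (a joint): The drain lever's angle: 0 = shut, lever square across the pipe, pointing along the valve's +y; 1.571 = fully open, lever along the pipe, pointing along the valve's -x; growing anticlockwise from above. Stiff (about 3 N at 80 mm) and stays where it is left; end stops at 0 and 1.571.
- supply_lever_tip (a point): Outer end of the supply lever, 125 mm from the stem axis, 72 mm above the worktop; x points outward along the lever, z up. The lever is a flat steel bar with a black sleeve 16 x 16 mm (heights 64 to 80 mm) from 45 to 125 mm from the axis.
- drain_lever_tip (a point): Outer end of the drain lever, 105 mm from the stem axis, 72 mm above the worktop; x points outward along the lever, z up. Sleeve 16 x 16 mm (heights 64 to 80 mm) from 45 to 105 mm from the axis.
- supply_index_tip (a point): Outer end of the thin steel index pointer lying on the supply dial, 78 mm from the stem axis, top at 51 mm; x points outward along the pointer: the direction the supply lever must take. It can be pushed out of place; do not.
- stoppered_bottle: Clear glass bottle with a glass stopper, 60 mm in diameter and 146 mm high, 0.2 kg; the neck and stopper are about 38 mm wide from 108 to 146 mm up. Origin at the centre of its underside, z up. Stands in the swing of the supply lever.
- dropper_bottle: Small dropper bottle with a black bulb, 33 mm in diameter, 112 mm high; stands just beyond the fully open side of the supply valve. Origin at the centre of its underside. Leave alone.
- tall_bottle: Larger glass bottle with a stopper, 72 mm in diameter, 171 mm high; stands in front of the drain valve, just outside its lever's swing. Origin at the centre of its underside. Leave alone.
- lidded_jar: Glass jar with a metal lid, 75 mm in diameter, 97 mm high, behind the valves. Origin at the centre of its underside. Leave alone.
Mind the look-alikes: they are no part of the job. What is shaped like the stoppered_bottle but blue or yellow is not meant.

How it is judged (in metres and radians):
On the way, in this order (a step that is already met when the one before it is completed fails the run):
1. the drain valve is shut (value of joint drain_lever below 0.09 rad), for 0.2 s.
2. the supply lever points along its index, with the drain still shut (angle between the x axis of supply_lever_tip and the x axis of supply_index_tip, either way round below 0.09 rad and value of joint drain_lever below 0.09 rad), for 0.2 s.
At the end, for the whole second after the job is handed in: Drain lever within 5 degrees of shut; supply lever at rest within 5 degrees of the index direction; stoppered bottle upright and still on the worktop, over 155 mm from the supply axis and 135 mm from the drain axis, or over 50 mm to a valve's +x or -y side, where its lever does not swing (all of step 2 and (horizontal distance between stoppered_bottle and supply_valve above 0.155 m or x of stoppered_bottle in the frame of supply_valve above 0.05 m or y of stoppered_bottle in the frame of supply_valve below -0.05 m) and (horizontal distance between stoppered_bottle and drain_valve above 0.135 m or x of stoppered_bottle in the frame of drain_valve above 0.05 m or y of stoppered_bottle in the frame of drain_valve below -0.05 m) and angle between stoppered_bottle's own z axis and vertical below 0.1 rad and height (world z) of stoppered_bottle between -0.01 and 0.01 m and linear speed of stoppered_bottle below 0.02 m/s and velocity of joint supply_lever between -0.02 and 0.02 rad/s); the robot touches nothing.
It fails at once if the supply valve is opened while the drain is still open (value of joint supply_lever above 0.45 rad and value of joint drain_lever above 0.15 rad).
It fails at once if the stoppered bottle is knocked against the supply valve or its lever (contact force between stoppered_bottle and supply_valve above 3 N).
It fails at once if the stoppered bottle is tipped over (angle between stoppered_bottle's own z axis and vertical above 0.6 rad).
It fails at once if the index pointer is pushed out of place (distance of supply_index_tip from where it was at the start of the episode above 0.006 m).
It fails at once if the dropper bottle, the tall bottle or the lidded jar is disturbed (moved 20 mm or tipped) (distance of any of dropper_bottle, tall_bottle, lidded_jar from where it was at the start of the episode above 0.02 m or angle between any of dropper_bottle, tall_bottle, lidded_jar's own z axis and vertical above 0.3 rad).
It also fails if it takes over 69 s, if anything falls off the work surface, if the arm or the gripper's body presses on something with over 40 N, if the wrist force passes 120 N, or if a joint passes its speed limit or range.

## Working session

There is one attempt and no reset: what is moved stays moved. The work goes in short steps, Python scripts to look and compute and a tool call to move; the robot and the scene stay as the last step left them, time stands still between calls to the robot, and variables do not carry over. Pictures are saved under pics/ and viewed, about 8 in all and at most 12, crops included, and the job is handed in when it is done.

Besides the shell and the picture viewer there is one more tool, called after ">>>" as name(argument=value, ...) on one line, values as JSON. apply_moves: Moves the arm, as the interface text tells. Scaled input: -1 to 1 covers 20 cm each way for a shift and pi/2 rad each way for a turn. Its arguments: {"type":"object","properties":{"targets":{"type":"array","items":{"type":"array","items":{"type":"array","items":{"type":"number","minimum":-1,"maximum":1}}}},"newtons":{"type":"number"}},"required":["targets"]}

```bash
mkdir -p pics; ls
python3 - <<'E'
from cell import manip,cams,models
import cv2,numpy as np
ims=[]
for n in ["scene","side"]:
    im=cams.snapshot(n); cv2.imwrite(f"pics/{n}0.png",im[:,:,::-1])
    c=cams.calibration(n); print(n,np.round(c["intrinsics"],1).tolist(),c["D"],np.round(c["cam_to_world"],3).tolist())
    for t in ["supply_valve","drain_valve","supply_lever","drain_lever","supply_lever_tip","drain_lever_tip","supply_index_tip","stoppered_bottle","dropper_bottle","tall_bottle","lidded_jar"]:
        print(t,[(np.round(d["bbox"]).tolist(),round(d["conf"],2)) for d in models.find_in(n,t)])
print(manip.sense())
E
```

```text
pics
scene [[390.7, 0.0, 252.5], [0.0, 390.7, 191.1], [0.0, 0.0, 1.0]] [-0.10461413  0.          0.          0.          0.        ] [[0.802, 0.384, -0.457, 132.576], [-0.597, 0.512, -0.618, -565.964], [-0.003, 0.769, 0.64, 686.273], [0.0, 0.0, 0.0, 1.0]]
supply_valve [([183.0, 152.0, 244.0, 201.0], 0.66), ([187.0, 216.0, 227.0, 291.0], 0.24)]
drain_valve [([257.0, 206.0, 310.0, 271.0], 0.74)]
supply_lever [([182.0, 156.0, 230.0, 168.0], 0.79), ([257.0, 205.0, 310.0, 271.0], 0.21)]
drain_lever [([254.0, 221.0, 292.0, 252.0], 0.67)]
supply_lever_tip [([184.0, 158.0, 230.0, 166.0], 0.49)]
drain_lever_tip [([260.0, 220.0, 293.0, 249.0], 0.8)]
supply_index_tip [([198.0, 167.0, 223.0, 178.0], 0.42)]
stoppered_bottle [([312.0, 162.0, 338.0, 216.0], 0.97), ([125.0, 162.0, 153.0, 201.0], 0.95), ([129.0, 187.0, 162.0, 244.0], 0.93), ([172.0, 157.0, 198.0, 209.0], 0.57)]
dropper_bottle [([238.0, 171.0, 252.0, 208.0], 0.72)]
tall_bottle [([188.0, 218.0, 229.0, 292.0], 0.82), ([288.0, 143.0, 315.0, 185.0], 0.6)]
lidded_jar []
side [[364.1, 0.0, 260.0], [0.0, 364.1, 194.4], [0.0, 0.0, 1.0]] [-0.0
[... 1039 characters left out ...]
4.10056586e-06,
        1.39349852e+00, -1.50511418e-01]), 'qvel': array([ 0.00064208, -0.00011427,  0.00072218, -0.00077233,  0.00029615,
        0.00109386]), 'tau': array([-7.55769361e-04, -3.83057034e+01, -2.91963458e+01, -1.90437154e-04,
        7.48785314e-04,  2.06061873e-05]), 'tool_pos': array([ 5.74982174e+02, -3.73257036e-03,  2.31256486e+02]), 'ee_rot': array([[-1.69360562e-05,  9.99999998e-01, -5.55954280e-05],
       [ 1.00000000e+00,  1.69367518e-05,  1.25129348e-05],
       [ 1.25138764e-05, -5.55952161e-05, -9.99999998e-01]]), 'contact_force': array([-1.02924282,  0.151304  ,  0.2066259 ]), 'ft_torque': array([0.02578546, 0.01539322, 0.0179492 ]), 'width': 85.68019111573891}
```

Run:
```python
import cv2
a=cv2.imread("pics/scene0.png")[125:315,100:360]; cv2.imwrite("pics/s1.png",cv2.resize(a,None,fx=3,fy=3,interpolation=cv2.INTER_CUBIC))
a=cv2.imread("pics/side0.png")[120:300,130:390]; cv2.imwrite("pics/d1.png",cv2.resize(a,None,fx=3,fy=3,interpolation=cv2.INTER_CUBIC))
```

```text
(no output)
```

View pics/s1.png

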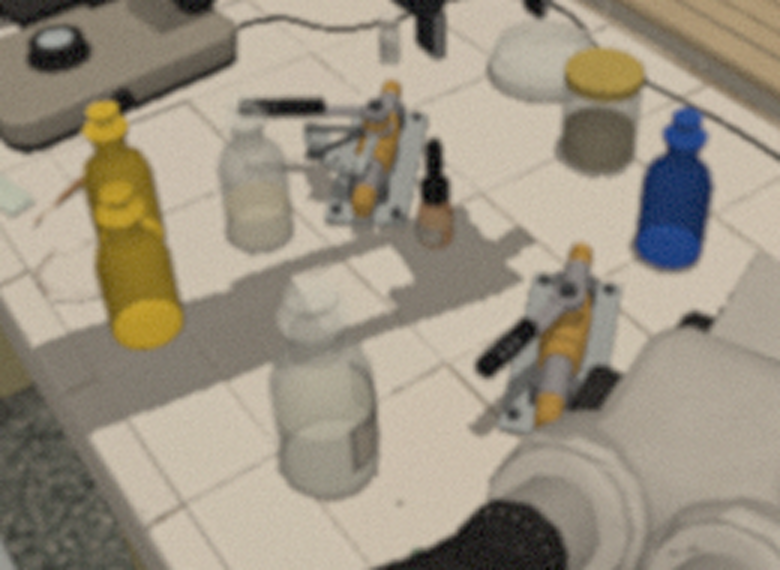

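View pics/d1.png

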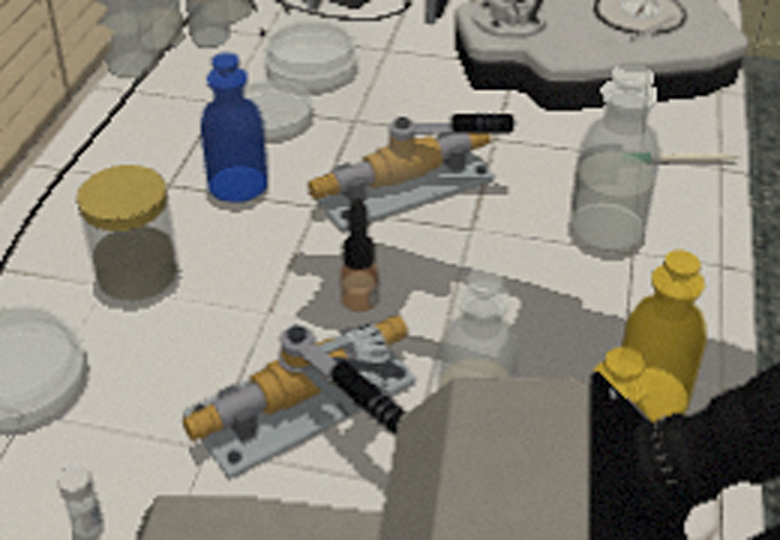

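```bash
cat > h.py <<'E'
import numpy as np,cv2
from cell import manip,cams,models
F=np.diag([1.,-1,-1])
def ray(n,p,T=None):
    c=cams.calibration(n); T=c["cam_to_world"] if T is None else T
    u=cv2.undistortPoints(np.array([[p]],float),c["intrinsics"],np.array(c["D"]))[0,0]
    d=T[:3,:3]@F@np.r_[u,1]; return T[:3,3],d/np.linalg.norm(d)
def onz(n,p,z,T=None):
    o,d=ray(n,p,T); return o+d*(z-o[2])/d[2]
def tri(*obs):
    A=0;b=0
    for n,p in obs:
        o,d=ray(n,p); P=np.eye(3)-np.outer(d,d); A=A+P;b=b+P@o
    x=np.linalg.solve(A,b); return x,[np.linalg.norm(np.cross(x-ray(n,p)[0],ray(n,p)[1])) for n,p in obs]
def proj(n,X,T=None):
    c=cams.calibration(n); T=c["cam_to_world"] if T is None else T
    q=F@np.linalg.inv(T)[:3,:3]@(np.atleast_2d(X)-T[:3,3]).T
    return cv2.projectPoints(q.T.copy(),np.zeros(3),np.zeros(3),c["intrinsics"],np.array(c["D"]))[0][:,0]
def wristT():
    s=manip.sense();T=np.eye(4);T[:3,:3]=s["ee_rot"];T[:3,3]=s["tool_pos"];return T@cams.calibration("wrist")["hand_eye"]
E
python3 - <<'E'
from h import *
np.set_printoptions(precision=1,suppress=True)
S=lambda x,y:("scene",(100+x/3,125+y/3)); D=lambda x,y:("side",(130+x/3,120+y/3))
for k,v in dict(sup_hub=[S(378,104),D(296,338)],sup_pfar=[S(390,88),D(187,428)],sup_pnear=[S(362,208),D(406,324)],
 dr_hub=[S(570,287),D(402,128)],dr_tip=[S(484,366),D(513,123)],dr_p1=[S(582,248),D(311,188)],dr_p2=[S(545,415),D(493,138)],
 stop=[S(248,115),D(485,280)],drop=[S(433,145),D(357,200)],tall=[S(315,282),D(635,75)],jar=[S(606,70),D(122,190)],yel=[S(118,190),D(628,357)],yel2=[S(104,108),D(683,262)],blue=[S(687,116),D(227,62)]).items(): print(k,*tri(*v))
print("sup_tip",onz(*S(242,107),72)); print("sup sleeve start",onz(*S(325,107),72))
print("index",onz(*S(287,167),50)) 
print("stop base",onz(*S(258,235),0))
E
```

```text
sup_hub [592.3 180.6  69.3] [np.float64(2.8143213268955263), np.float64(2.814321326895533)]
sup_pfar [654.1 249.9  26.4] [np.float64(1.1157683882332385), np.float64(1.1157683882329974)]
sup_pnear [524.2 107.8  28.9] [np.float64(3.3911067548203335), np.float64(3.391106754820327)]
dr_hub [ 574.4 -105.6   69.4] [np.float64(3.6485763499348893), np.float64(3.648576349934981)]
dr_tip [ 473.1 -131.7   72.8] [np.float64(2.9433078920155453), np.float64(2.9433078920157)]
dr_p1 [645.4 -45.6  29. ] [np.float64(1.0057268013712433), np.float64(1.005726801371506)]
dr_p2 [ 498.  -165.9   31. ] [np.float64(7.139191841062802), np.float64(7.139191841062836)]
stop [455.6 156.3 132.3] [np.float64(0.09315533707868767), np.float64(0.09315533707859659)]
drop [571.9  59.9 107.8] [np.float64(1.1230520650035312), np.float64(1.1230520650035278)]
tall [373.2 -81.3 171.5] [np.float64(5.108011943613082), np.float64(5.1080119436131275)]
jar [773.   72.1  93.3] [np.float64(0.7502215800942469), np.float64(0.7502215800945109)]
yel [346.1 174.9  96.9] [np.float64(3.7072522452413508), np.float64(3.707252245241421)]
yel2 [334.9 163.7 183.7] [np.float64(8.121242654032493), np.float64(8.121242654032516)]
blue [726.1 -68.2 141.7] [np.float64(2.072105676919235), np.float64(2.0721056769191524)]
sup_tip [492.3 249.2  72. ]
sup sleeve start [552.7 203.4  72. ]
index [493.  173.3  50. ]
stop base [451.3 162.3   0. ]
```

>>> apply_moves(targets=[[[-0.6,0.79,0.15,0,0,0,1],[-0.6,0.79,0.15,0,0,0,1],[-0.6,0.79,0.15,0,0,0,1],[-0.6,0.79,0.15,0,0,0,1],[-0.6,0.79,0.15,0,0,0,1],[-0.6,0.79,0.15,0,0,0,1],[-0.6,0.79,0.15,0,0,0,1],[-0.6,0.79,0.15,0,0,0,1]]])

```text
time_s: 1.87
tool_pos: [455.3, 157.8, 261.5]
ee_rot: [[-0.001, 1.0, 0.001], [1.0, 0.001, -0.001], [-0.001, 0.001, -1.0]]
contact_force: [1.0, -0.0, -0.7]
width: 85.3
```

Run:
```python
from h import *
np.set_printoptions(precision=1,suppress=True)
T=wristT(); im=cams.snapshot("wrist"); np.save("T1.npy",T); print(manip.sense()["tool_pos"],T)
for t in ["stoppered_bottle","supply_lever","supply_index_tip","supply_valve"]: print(t,[(np.round(d["bbox"]).tolist(),round(d["conf"],2)) for d in models.find_in("wrist",t)])
sc=cams.snapshot("scene"); cv2.imwrite("pics/scene1.png",sc[:,:,::-1]);cv2.imwrite("pics/w1raw.png",im[:,:,::-1])
cv2.imwrite("pics/w1.png",cv2.resize(im[:,:,::-1],(800,600),interpolation=cv2.INTER_CUBIC))
```

```text
[455.5 157.3 261.2] [[  1.   -0.   -0.  455.2]
 [  0.    1.    0.3 232.4]
 [  0.   -0.3   1.  403.7]
 [  0.    0.    0.    1. ]]
stoppered_bottle [([411.0, 277.0, 450.0, 306.0], 0.87), ([230.0, 131.0, 281.0, 189.0], 0.66), ([106.0, 169.0, 181.0, 239.0], 0.63)]
supply_lever [([282.0, 81.0, 382.0, 162.0], 0.92)]
supply_index_tip [([303.0, 137.0, 372.0, 158.0], 0.97), ([282.0, 80.0, 382.0, 165.0], 0.18)]
supply_valve [([282.0, 75.0, 426.0, 200.0], 0.84)]
```

View pics/w1.png

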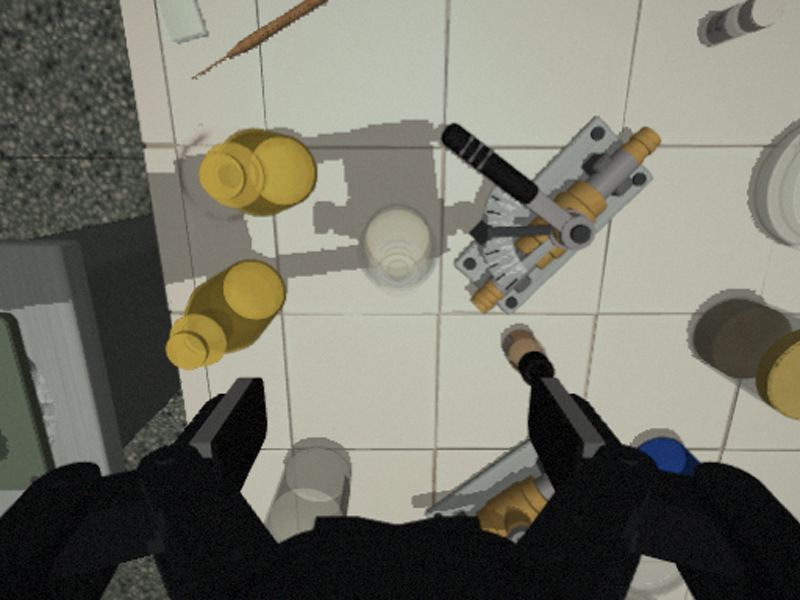

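Run:
```python
from h import *
np.set_printoptions(precision=1,suppress=True)
T=np.load("T1.npy"); W=lambda x,y,z:onz("wrist",(x/1.5625,y/1.5625),z,T)
P=dict(hub=W(577,233,76),tip=W(449,131,72),slv=W(530,191,72),idxtip=W(476,233,51),idxin=W(545,232,51),p1=W(654,133,28),p2=W(477,306,28),base=W(397,236,0),stop=W(398,263,146),drop=W(521,345,0),dropt=W(536,363,100),y1=W(254,289,0),y1t=W(195,342,146),y2=W(280,173,0),jarb=W(742,335,0),tallb=W(318,470,0))
for k,v in P.items(): print(k,v)
a=lambda p,q:np.degrees(np.arctan2(*(P[q]-P[p])[1::-1]))%360
print(a("hub","tip"),a("slv","tip"),a("hub","idxtip"),a("idxin","idxtip"),a("p1","p2"),np.linalg.norm(P["tip"]-P["hub"]),np.linalg.norm(P["idxtip"][:2]-P["hub"][:2]))
```

```text
hub [587.2 182.6  76. ]
tip [491.7 252.6  72. ]
slv [551.5 212.2  72. ]
idxtip [518.  178.8  51. ]
idxin [572.1 179.6  51. ]
p1 [657.2 253.6  28. ]
p2 [526.4 111.   28. ]
base [456.  168.3   0. ]
stop [456.3 175.6 146. ]
drop [576.6  62.2   0. ]
dropt [558.7  90.  100. ]
y1 [322.5 118.4   0. ]
y1t [331.1 125.6 146. ]
y2 [354.6 222.7   0. ]
jarb [787.   73.1  -0. ]
tallb [372.4 -81.4   0. ]
143.74251142739837 145.9120614671544 183.15995436882037 180.85284613591293 227.48850607992557 118.47028444160247 69.31249748053118
```

Run:
```python
from h import *
T=np.load("T1.npy"); t=np.linspace(0,2*np.pi,40)
tiles=[]
for n,f,(x0,y0,w,h),TT in [("wrist","w1raw",(205,110,110,100),T),("scene","scene1",(150,140,90,82),None),("side","side0",(260,190,90,82),None)]:
    for c in [(456,159),(456,165)]:
        im=cv2.imread(f"pics/{f}.png"); k=5
        im=cv2.resize(im[y0:y0+h,x0:x0+w],None,fx=k,fy=k,interpolation=cv2.INTER_CUBIC)
        for r,z,col in [(30,0,(0,0,255)),(30,80,(0,200,0)),(19,146,(255,0,0))]:
            q=(proj(n,np.c_[c[0]+r*np.cos(t),c[1]+r*np.sin(t),0*t+z],TT)-[x0,y0]+.5)*k
            cv2.polylines(im,[q.astype(int)],True,col,1)
        tiles.append(cv2.resize(im,(266,290)))
cv2.imwrite("pics/ov.png",np.vstack([np.hstack(tiles[0::2]),np.hstack(tiles[1::2])]))
```

```text
(no output)
```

View pics/ov.png

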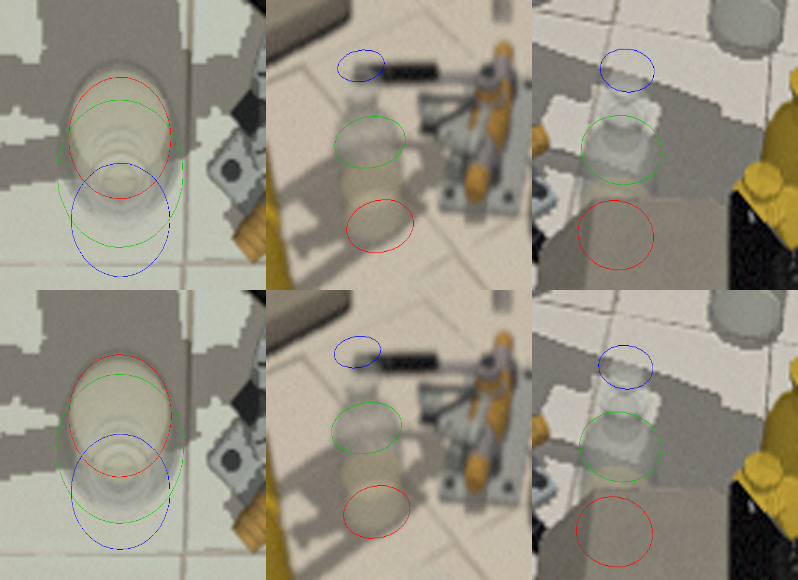

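>>> apply_moves(targets=[[[0,0.04,-0.2,0,0,0,1],[0,0.04,-0.35,0,0,0,1],[0,0.04,-0.5,0,0,0,1],[0,0.04,-0.6,0,0,0,1],[0,0.04,-0.7,0,0,0,1],[0,0.04,-0.77,0,0,0,1],[0,0.04,-0.77,0,0,0,1],[0,0.04,-0.77,0,0,0,0.2],[0,0.04,-0.77,0,0,0,0.2],[0,0.04,-0.77,0,0,0,0.2],[0,0.04,-0.77,0,0,0,0.2],[0,0.04,-0.77,0,0,0,0.2]]], newtons=25)

```text
time_s: 3.17
tool_pos: [456.3, 166.1, 108.8]
ee_rot: [[0.0, 1.0, 0.003], [1.0, -0.0, 0.0], [0.0, 0.003, -1.0]]
contact_force: [-0.9, -1.1, 3.8]
width: 58.3
```

>>> apply_moves(targets=[[[0,0,0,0,0,0,0.2],[0,0,0,0,0,0,0.2],[0,0,0,0,0,0,0.2],[0,0,0,0,0,0,0.2],[0,0,0,0,0,0,0.2]]])

```text
time_s: 3.58
tool_pos: [456.3, 166.1, 108.8]
ee_rot: [[-0.0, 1.0, 0.003], [1.0, 0.0, 0.0], [0.0, 0.003, -1.0]]
contact_force: [-1.4, -0.1, 6.9]
width: 58.2
```

Run:
```python
from h import *
a=cams.snapshot("side")[100:300,200:400,::-1];b=cams.snapshot("scene")[100:300,100:300,::-1]
cv2.imwrite("pics/g1.png",cv2.resize(np.hstack([a,b]),(800,400),interpolation=cv2.INTER_CUBIC)); print(manip.sense()["width"])
```

```text
58.15437441084701
```

View pics/g1.png

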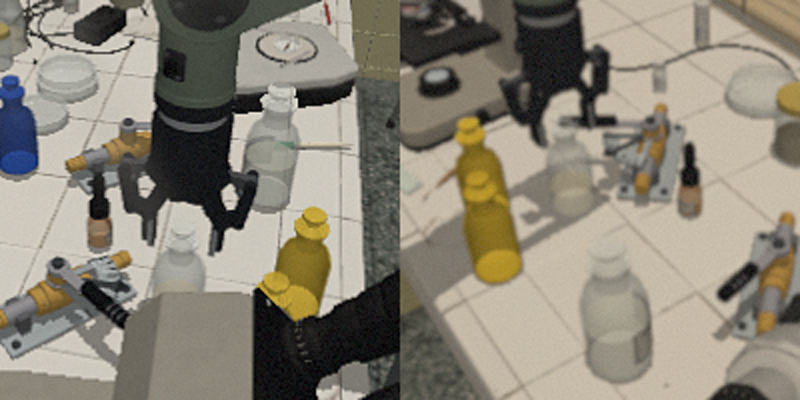

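Run:
```python
from h import *
a=cams.snapshot("wrist")[:,:,::-1];b=cams.snapshot("side")[165:255,225:345,::-1]
c=cams.snapshot("scene")[130:220,150:230,::-1]
r=cv2.resize(np.hstack([b,c]),None,fx=4,fy=4,interpolation=cv2.INTER_CUBIC)[:, :800]
a=a[100:300,60:460]
cv2.imwrite("pics/g2.png",cv2.resize(np.vstack([cv2.resize(a,(800,400)),cv2.resize(r,(800,360))]),(632,600))); s=manip.sense();print(s["width"],s["contact_force"],s["ft_torque"])
```

```text
58.558972137462476 [-0.84171896 -0.8547469   5.23958516] [-0.1129715   0.04962412  0.03788833]
```

View pics/g2.png

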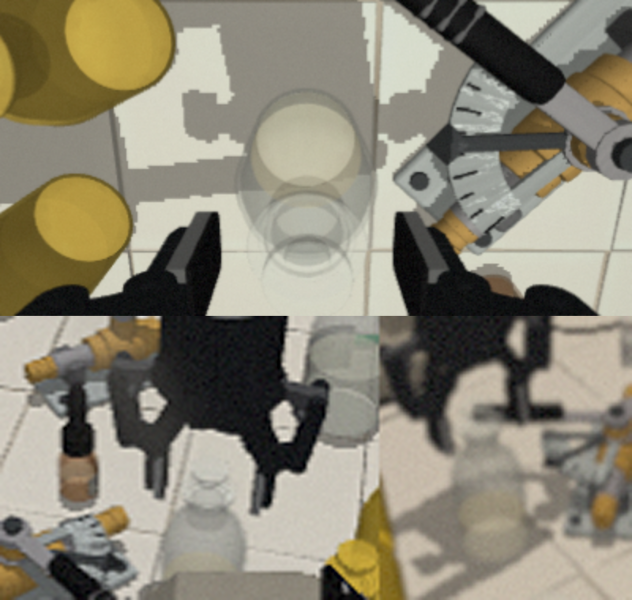

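>>> apply_moves(targets=[[[0,0,0,0,0,0,0],[0,0,0,0,0,0,0],[0,0,0,0,0,0,0],[0,0,0,0,0,0,0]]], newtons=40)

```text
time_s: 4.17
tool_pos: [456.3, 166.1, 108.9]
ee_rot: [[-0.0, 1.0, 0.003], [1.0, 0.0, 0.0], [0.0, 0.003, -1.0]]
contact_force: [-1.1, -0.7, 6.8]
width: 57.5
```

>>> apply_moves(targets=[[[0,0,0,0,0,0,0.9],[0,0,0,0,0,0,0.9],[0,0,0.03,0,0,0,0.9],[0,0,0.06,0,0,0,0.9],[0,0,0.06,0,0,0,0.2],[0,0,0.06,0,0,0,0.2],[0,0,0.06,0,0,0,0.2],[0,0,0.06,0,0,0,0.2],[0,0,0.06,0,0,0,0.2],[0,0,0.06,0,0,0,0.2],[0,0,0.06,0,0,0,0.2],[0,0,0.06,0,0,0,0.2]]], newtons=25)

```text
time_s: 5.17
tool_pos: [455.3, 166.0, 119.5]
ee_rot: [[0.0, 1.0, 0.0], [1.0, -0.0, 0.0], [0.0, 0.0, -1.0]]
contact_force: [-0.7, -0.1, 3.1]
width: 34.6
```

>>> apply_moves(targets=[[[0,0,0,0,0,0,0.2],[0,0,0,0,0,0,0.2],[0,0,0.03,0,0,0,0.2],[0,0,0.08,0,0,0,0.2],[0,0,0.14,0,0,0,0.2],[0,0,0.2,0,0,0,0.2],[0,0,0.2,0,0,0,0.2],[0,0,0.2,0,0,0,0.2]]], newtons=30)

```text
time_s: 5.83
tool_pos: [455.3, 166.1, 159.8]
ee_rot: [[-0.0, 1.0, 0.001], [1.0, 0.0, 0.0], [0.0, 0.001, -1.0]]
contact_force: [-1.0, 0.5, -3.3]
width: 34.8
```

Run:
```python
from h import *
a=cams.snapshot("wrist")[:,:,::-1];b=cams.snapshot("side")[145:235,225:345,::-1]
c=cams.snapshot("scene")[110:200,150:230,::-1]
r=cv2.resize(np.hstack([b,c]),None,fx=4,fy=4,interpolation=cv2.INTER_CUBIC)[:, :800]
a=a[100:300,60:460]
cv2.imwrite("pics/g3.png",cv2.resize(np.vstack([cv2.resize(a,(800,400)),cv2.resize(r,(800,360))]),(632,600))); s=manip.sense();print(s["width"],s["contact_force"],s["ft_torque"],s["tool_pos"])
```

```text
34.859790179701776 [ 0.29050868 -0.29184426 -1.37323064] [ 0.03052405  0.00930745 -0.01039494] [454.02567673 165.81491893 158.25354845]
```

View pics/g3.png

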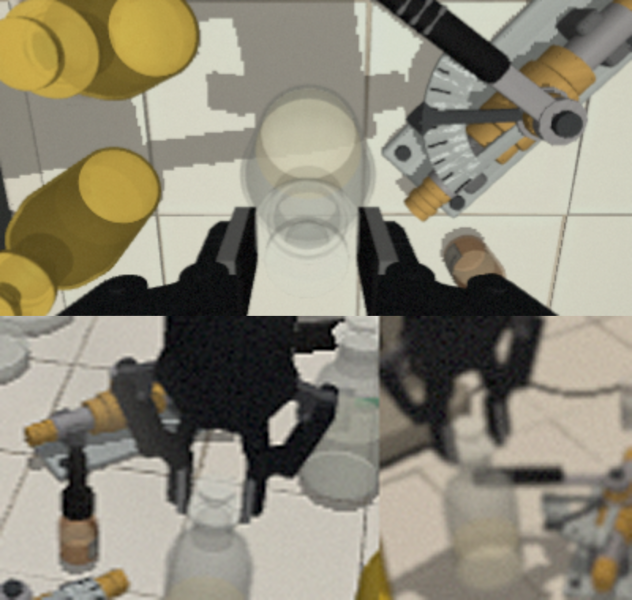

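>>> apply_moves(targets=[[[-0.03,-0.07,0,0,0,0,0.2],[-0.07,-0.18,0,0,0,0,0.2],[-0.11,-0.3,0,0,0,0,0.2],[-0.15,-0.42,0,0,0,0,0.2],[-0.2,-0.54,0,0,0,0,0.2],[-0.23,-0.63,0,0,0,0,0.2],[-0.25,-0.68,0,0,0,0,0.2],[-0.25,-0.68,-0.05,0,0,0,0.2],[-0.25,-0.68,-0.11,0,0,0,0.2],[-0.25,-0.68,-0.16,0,0,0,0.2],[-0.25,-0.68,-0.185,0,0,0,0.2],[-0.25,-0.68,-0.195,0,0,0,0.2]]])

```text
time_s: 6.98
tool_pos: [404.3, 30.9, 119.5]
ee_rot: [[-0.0, 1.0, -0.003], [1.0, 0.0, 0.001], [0.001, -0.003, -1.0]]
contact_force: [-4.8, 1.3, 12.3]
width: 34.7
```

>>> apply_moves(targets=[[[0,0,0,0,0,0,0.2],[0,0,-0.008,0,0,0,0.2],[0,0,-0.008,0,0,0,0.2]]])

```text
time_s: 7.23
tool_pos: [405.8, 30.2, 119.5]
ee_rot: [[-0.001, 1.0, 0.001], [1.0, 0.001, -0.0], [-0.0, 0.001, -1.0]]
contact_force: [-0.3, 0.7, 3.5]
width: 34.6
```

Bottle is on the table. Release and rise.

>>> apply_moves(targets=[[[0,0,0,0,0,0,0.6],[0,0,0,0,0,0,1],[0,0,0,0,0,0,1],[0,0,0,0,0,0,1],[0,0,0.05,0,0,0,1],[0,0,0.2,0,0,0,1],[0,0,0.4,0,0,0,1],[0,0,0.6,0,0,0,1],[0,0,0.6,0,0,0,1]]])

```text
time_s: 7.98
tool_pos: [410.5, 29.3, 248.1]
ee_rot: [[-0.0, 1.0, 0.017], [1.0, 0.0, -0.002], [-0.002, 0.017, -1.0]]
contact_force: [1.4, -0.2, 0.5]
width: 85.2
```

>>> apply_moves(targets=[[[0.455,-0.78,0,0,0,-0.84,0.5],[0.455,-0.78,0,0,0,-0.84,0.5],[0.455,-0.78,0,0,0,-0.84,0.5],[0.455,-0.78,0,0,0,-0.84,0.5],[0.455,-0.78,0,0,0,-0.84,0.5],[0.455,-0.78,0,0,0,-0.84,0.5],[0.455,-0.78,0,0,0,-0.84,0.5],[0.455,-0.78,0,0,0,-0.84,0.5],[0.455,-0.78,0,0,0,-0.84,0.5],[0.455,-0.78,0,0,0,-0.84,0.5],[0.455,-0.78,0,0,0,-0.84,0.5],[0.455,-0.78,0,0,0,-0.84,0.5]]])

```text
time_s: 8.98
tool_pos: [496.1, -126.1, 239.2]
ee_rot: [[0.969, 0.248, 0.001], [0.248, -0.969, -0.0], [0.001, 0.0, -1.0]]
contact_force: [0.5, 0.3, 0.5]
width: 42.6
```

Run:
```python
from h import *
np.set_printoptions(precision=1,suppress=True)
s=manip.sense();print(s["tool_pos"],s["ee_rot"],s["joint_pos"],s["width"])
T=wristT(); im=cams.snapshot("wrist"); np.save("T2.npy",T);cv2.imwrite("pics/w2raw.png",im[:,:,::-1])
cv2.imwrite("pics/w2.png",cv2.resize(im[:,:,::-1],(800,600),interpolation=cv2.INTER_CUBIC))
for n in ["scene","side"]: cv2.imwrite(f"pics/{n}2.png",cams.snapshot(n)[:,:,::-1])
```

```text
[ 496.1 -126.1  239.2] [[ 1.   0.2  0. ]
 [ 0.2 -1.  -0. ]
 [ 0.   0.  -1. ]] [-0.4  0.1  1.7  0.   1.4  0.9] 42.567559305567094
```

View pics/w2.png

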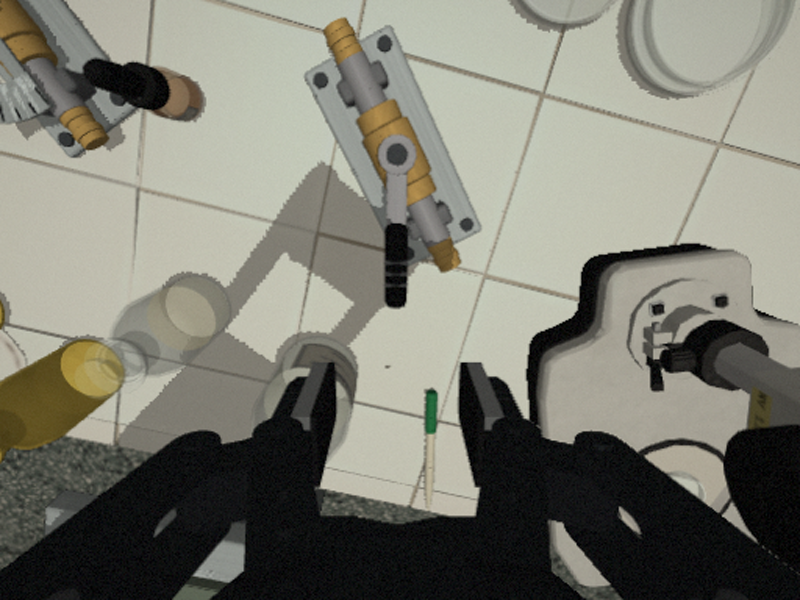

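Run:
```python
from h import *
np.set_printoptions(precision=1,suppress=True)
T=np.load("T2.npy"); W=lambda x,y,z:onz("wrist",(x/1.5625,y/1.5625),z,T)
P=dict(hub=W(397,153,76),tip=W(396,306,72),p1=W(335,22,28),p2=W(449,268,28),bot=W(194,306,0),tall=W(320,372,0))
for k,v in P.items(): print(k,v)
a=lambda p,q:np.degrees(np.arctan2(*(P[q]-P[p])[1::-1]))%360
print(a("hub","tip"),a("p1","p2"),np.linalg.norm(P["tip"]-P["hub"]),(P["p1"]+P["p2"])/2)
```

```text
hub [ 573.7 -106.5   76. ]
tip [ 471.5 -132.    72. ]
p1 [647.  -43.5  28. ]
p2 [ 499.6 -168.8   28. ]
bot [404.3  36.8   0. ]
tall [368.5 -84.8   0. ]
194.0025931159634 220.38430376313346 105.39841123318719 [ 573.3 -106.2   28. ]
```

>>> apply_moves(targets=[[[-0.015,0,-0.2,0,0,0,0.5],[-0.015,0,-0.4,0,0,0,0.5],[-0.015,0,-0.6,0,0,0,0.5],[-0.015,0,-0.75,0,0,0,0.5],[-0.015,0,-0.85,0,0,0,0.5],[-0.015,0,-0.91,0,0,0,0.5],[-0.015,0,-0.91,0,0,0,0.1],[-0.015,0,-0.91,0,0,0,0.1],[-0.015,0,-0.91,0,0,0,0.1],[-0.015,0,-0.91,0,0,0,0.1],[-0.015,0,-0.91,0,0,0,0.1],[-0.015,0,-0.91,0,0,0,0.1]]], newtons=25)

```text
time_s: 10.13
tool_pos: [493.2, -126.1, 57.0]
ee_rot: [[0.969, 0.249, 0.001], [0.249, -0.969, -0.0], [0.001, 0.001, -1.0]]
contact_force: [0.6, -0.4, -6.8]
width: 15.4
```

```bash
cat > arc.py <<'E'
import numpy as np,sys
from cell import manip
cx,cy,a0,a1,n=map(float,sys.argv[1:6]); s=manip.sense(); p=s["tool_pos"]; print(p,s["width"],s["contact_force"])
v=p[:2]-[cx,cy]; r=np.hypot(*v); m=np.degrees(np.arctan2(v[1],v[0]))%360; print("r",r,"ang",m)
for i in range(1,int(n)+1):
    d=np.radians(a1-a0)*i/n; R=np.array([[np.cos(d),-np.sin(d)],[np.sin(d),np.cos(d)]])
    print(np.round(np.r_[(R@v-v)/200,0,0,0,d/(np.pi/2)],3).tolist())
E
python3 arc.py 573.5 -106.3 194 129 12
```

```text
[ 493.19304438 -126.13642923   56.99457848] 15.4116542595265 [ 0.61341601 -0.39522836 -6.79781632]
r 82.72055999529563 ang 193.874764293473
[-0.008, 0.038, 0.0, 0.0, 0.0, -0.06]
[-0.011, 0.077, 0.0, 0.0, 0.0, -0.12]
[-0.012, 0.116, 0.0, 0.0, 0.0, -0.181]
[-0.008, 0.155, 0.0, 0.0, 0.0, -0.241]
[-0.001, 0.194, 0.0, 0.0, 0.0, -0.301]
[0.01, 0.231, 0.0, 0.0, 0.0, -0.361]
[0.024, 0.268, 0.0, 0.0, 0.0, -0.421]
[0.041, 0.303, 0.0, 0.0, 0.0, -0.481]
[0.062, 0.336, 0.0, 0.0, 0.0, -0.542]
[0.086, 0.367, 0.0, 0.0, 0.0, -0.602]
[0.113, 0.395, 0.0, 0.0, 0.0, -0.662]
[0.142, 0.421, 0.0, 0.0, 0.0, -0.722]
```

>>> apply_moves(targets=[[[-0.008,0.038,0,0,0,-0.06,0.1],[-0.011,0.077,0,0,0,-0.12,0.1],[-0.012,0.116,0,0,0,-0.181,0.1],[-0.008,0.155,0,0,0,-0.241,0.1],[-0.001,0.194,0,0,0,-0.301,0.1],[0.01,0.231,0,0,0,-0.361,0.1],[0.024,0.268,0,0,0,-0.421,0.1],[0.041,0.303,0,0,0,-0.481,0.1],[0.062,0.336,0,0,0,-0.542,0.1],[0.086,0.367,0,0,0,-0.602,0.1],[0.113,0.395,0,0,0,-0.662,0.1],[0.142,0.421,0,0,0,-0.722,0.1]]])

```text
time_s: 11.13
tool_pos: [519.4, -43.9, 56.8]
ee_rot: [[0.635, -0.773, -0.006], [-0.773, -0.635, -0.006], [0.001, 0.008, -1.0]]
contact_force: [-19.1, -24.4, 8.0]
width: 15.4
```

>>> apply_moves(targets=[[[0,0,0,0,0,0,0.1],[0,0,0,0,0,0,0.1],[0,0,0,0,0,0,0.1]]])

```text
time_s: 11.38
tool_pos: [519.2, -44.3, 56.9]
ee_rot: [[0.638, -0.77, -0.005], [-0.77, -0.638, -0.005], [0.001, 0.007, -1.0]]
contact_force: [-6.6, -7.9, -1.2]
width: 15.1
```

```bash
python3 arc.py 573.5 -106.3 129 128 1; python3 -c "
from h import *;s=manip.sense();print(s['ee_rot'][:,0],s['joint_pos'])"
```

```text
[519.19193617 -44.25674976  56.92912087] 15.128364271367412 [-6.55871884 -7.90837997 -1.20148632]
r 82.45441587532541 ang 131.19649913418442
[0.005, 0.005, 0.0, 0.0, 0.0, -0.011]
[ 6.38333527e-01 -7.69759639e-01  6.38227327e-04] [-0.24729457  0.31267467  1.81174183 -0.00750324  1.02107442  2.20590146]
```

>>> apply_moves(targets=[[[0,0,0,0,0,0,0.5],[0,0,0,0,0,0,0.5],[0,0,0,0,0,0,0.5],[0,0,0.1,0,0,0,0.5],[0,0,0.3,0,0,0,0.5],[0,0,0.5,0,0,0,0.5],[0,0,0.7,0,0,0,0.5],[0,0,0.9,0,0,0,0.5],[0,0,0.9,0,0,0,0.5],[0,0,0.9,0,0,0,0.5]]])

```text
time_s: 12.22
tool_pos: [524.4, -42.1, 241.6]
ee_rot: [[0.635, -0.772, 0.01], [-0.772, -0.635, -0.002], [0.008, -0.006, -1.0]]
contact_force: [0.4, -0.0, -0.0]
width: 43.0
```

Run:
```python
from h import *
s=manip.sense();print(s["tool_pos"])
T=wristT(); im=cams.snapshot("wrist"); np.save("T3.npy",T)
cv2.imwrite("pics/w3.png",cv2.resize(im[:,:,::-1],(800,600),interpolation=cv2.INTER_CUBIC))
```

```text
[524.35014373 -42.10881725 241.61784103]
```

View pics/w3.png

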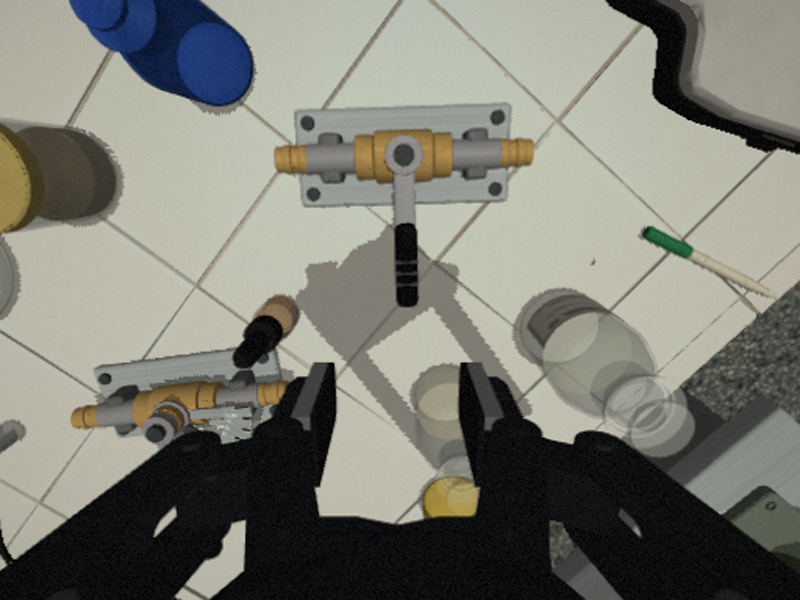

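>>> apply_moves(targets=[[[-0.04,0.9,0,0,0,0.172,0.5],[-0.04,0.9,0,0,0,0.172,0.5],[-0.04,0.9,0,0,0,0.172,0.5],[-0.04,0.9,0,0,0,0.172,0.5],[-0.04,0.9,0,0,0,0.172,0.5]]])

```text
time_s: 12.68
tool_pos: [511.1, 143.0, 234.4]
ee_rot: [[0.821, -0.571, -0.004], [-0.571, -0.821, 0.002], [-0.005, 0.0, -1.0]]
contact_force: [-0.6, -0.3, -0.5]
width: 43.1
```

>>> apply_moves(targets=[[[-0.04,0.52,0,0,0,0,0.5],[-0.04,0.52,0,0,0,0,0.5],[-0.04,0.52,0,0,0,0,0.5],[-0.04,0.52,0,0,0,0,0.5],[-0.04,0.52,0,0,0,0,0.5],[-0.04,0.52,0,0,0,0,0.5]]])

```text
time_s: 13.18
tool_pos: [504.6, 241.5, 235.0]
ee_rot: [[0.818, -0.575, -0.003], [-0.575, -0.818, -0.001], [-0.002, 0.003, -1.0]]
contact_force: [0.7, 0.3, -1.0]
width: 42.8
```

Run:
```python
from h import *
s=manip.sense();print(s["tool_pos"],s["ee_rot"][:,0],s["joint_pos"])
T=wristT(); im=cams.snapshot("wrist"); np.save("T4.npy",T)
cv2.imwrite("pics/w4.png",cv2.resize(im[:,:,::-1],(800,600),interpolation=cv2.INTER_CUBIC))
```

```text
[504.57256565 241.47003741 235.00127144] [ 0.8182535  -0.57485559 -0.00150531] [ 2.91975837e-01  1.72838022e-01  1.57353450e+00 -6.05128648e-04
  1.39841341e+00  2.47530319e+00]
```

View pics/w4.png

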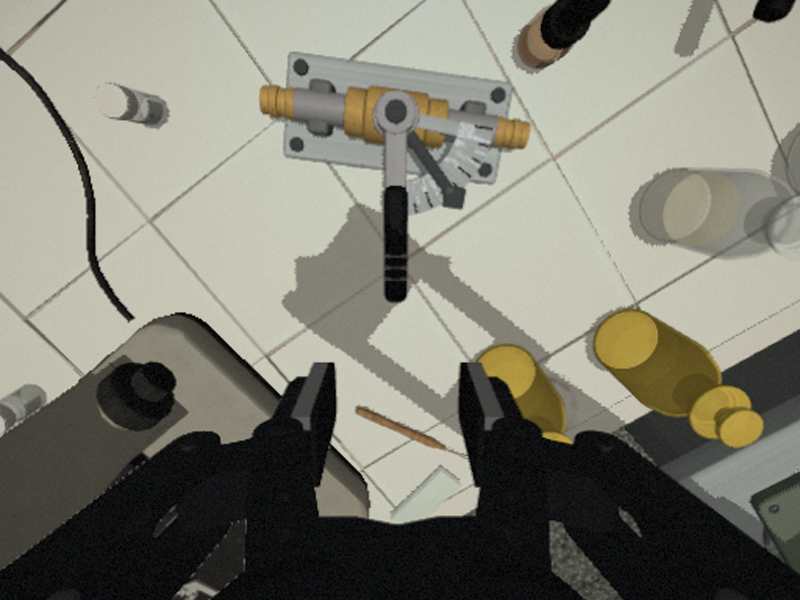

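Run:
```python
from h import *
np.set_printoptions(precision=1,suppress=True)
T=np.load("T4.npy"); W=lambda x,y,z:onz("wrist",(x/1.5625,y/1.5625),z,T)
P=dict(hub=W(397,111,76),tip=W(396,301,72),p1=W(261,99,28),p2=W(529,135,28),i0=W(413,137,50),i1=W(443,176,50),it=W(454,202,50),inst0=W(365,490,0),inst60=W(365,490,60),inst0b=W(200,325,50),y=W(505,370,0))
for k,v in P.items(): print(k,v)
m=(P["p1"]+P["p2"])/2; P["ax"]=m
a=lambda p,q:np.degrees(np.arctan2(*(P[q]-P[p])[1::-1]))%360
print("mid",m,"lever",a("hub","tip"),"pipe",a("p1","p2"),"idx",a("i0","i1"),a("hub","it"),a("ax","it"),a("hub","i1"),np.linalg.norm(P["it"][:2]-P["hub"][:2]),np.linalg.norm(P["tip"]-P["hub"]))
```

```text
hub [589.6 181.1  76. ]
tip [487.7 253.4  72. ]
p1 [655.4 253.3  28. ]
p2 [524.6 108.7  28. ]
i0 [571.8 180.1  50. ]
i1 [538.4 177.3  50. ]
it [518.9 180.7  50. ]
inst0 [323.5 406.8  -0. ]
inst60 [362.1 373.7  60. ]
inst0b [553.3 392.7  50. ]
y [356.5 222.2   0. ]
mid [590. 181.  28.] lever 144.6521948895383 pipe 227.87590840194534 idx 184.64097649703552 180.30197462879144 180.19805278820374 184.21338256972973 70.65775186373891 124.99537619471349
```

```bash
cat > rect.py <<'E'
from h import *
def rect(img,sc,T,z,x0,x1,y0,y1,k):
    xs=np.arange(x0,x1,1/k); ys=np.arange(y1,y0,-1/k); X,Y=np.meshgrid(xs,ys)
    q=proj("wrist",np.c_[X.ravel(),Y.ravel(),0*X.ravel()+z],T).astype(np.float32)*sc
    return cv2.remap(img,q[:,0].reshape(X.shape),q[:,1].reshape(X.shape),cv2.INTER_LINEAR)
def lines(r,x0,y1,k,ax,angs,rr=80):
    for a,c in angs:
        e=lambda s:(int((ax[0]+s*np.cos(np.radians(a))-x0)*k),int((y1-ax[1]-s*np.sin(np.radians(a)))*k))
        cv2.line(r,e(20),e(rr),c,1)
    return r
E
python3 - <<'E'
from rect import *
o=[]
for f,sc,T in [("w1raw",1,"T1"),("w4",1.5625,"T4")]:
    r=rect(cv2.imread(f"pics/{f}.png"),sc,np.load(T+".npy"),50,505,600,130,210,4.2)
    for kk in (0,1):
        o.append(lines(r.copy(),505,210,4.2,(590.3,181.3),[(178,(0,0,255)),(182,(0,255,0)),(186,(255,0,0))] if kk else []))
cv2.imwrite("pics/r1.png",np.vstack([np.hstack(o[:2]),np.hstack(o[2:])])[:600,:800])
E
```

```text
(no output)
```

View pics/r1.png

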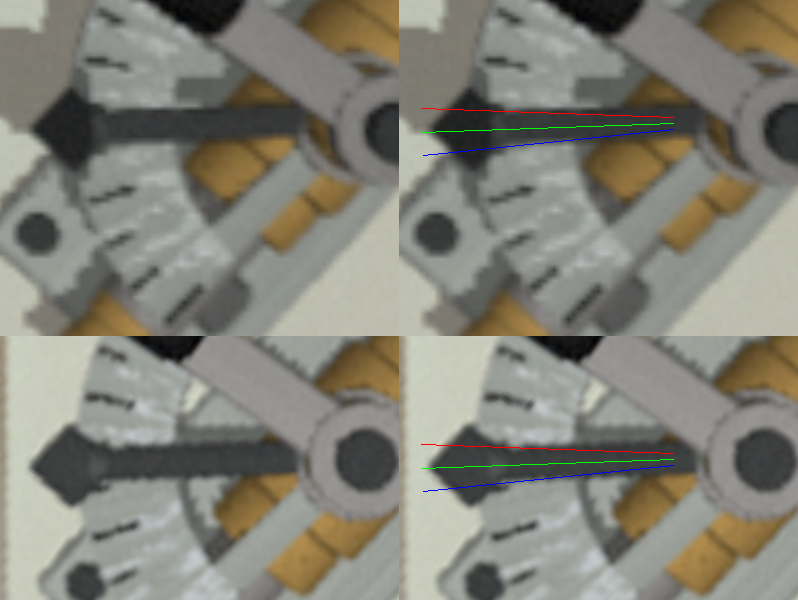

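>>> apply_moves(targets=[[[0,0,-0.2,0,0,0,0.5],[0,0,-0.4,0,0,0,0.5],[0,0,-0.6,0,0,0,0.5],[0,0,-0.75,0,0,0,0.5],[0,0,-0.84,0,0,0,0.5],[0,0,-0.89,0,0,0,0.5],[0,0,-0.89,0,0,0,0.1],[0,0,-0.89,0,0,0,0.1],[0,0,-0.89,0,0,0,0.1],[0,0,-0.89,0,0,0,0.1],[0,0,-0.89,0,0,0,0.1],[0,0,-0.89,0,0,0,0.1]]], newtons=25)

```text
time_s: 14.23
tool_pos: [506.5, 241.7, 59.7]
ee_rot: [[0.818, -0.575, 0.002], [-0.575, -0.818, -0.001], [0.002, -0.001, -1.0]]
contact_force: [1.9, -4.0, -1.5]
width: 15.1
```

```bash
python3 arc.py 590 181.2 144.8 182.5 12;python3 -c "
from h import *;s=manip.sense();print(s['ee_rot'][:,0],s['joint_pos'])"
```

```text
[506.45506803 241.7070258   59.70123248] 15.087562289778598 [ 1.87697674 -4.01869799 -1.48375253]
r 103.15452403227313 ang 144.0862408470491
[-0.016, -0.023, 0.0, 0.0, 0.0, 0.035]
[-0.031, -0.048, 0.0, 0.0, 0.0, 0.07]
[-0.044, -0.072, 0.0, 0.0, 0.0, 0.105]
[-0.056, -0.098, 0.0, 0.0, 0.0, 0.14]
[-0.066, -0.124, 0.0, 0.0, 0.0, 0.175]
[-0.075, -0.151, 0.0, 0.0, 0.0, 0.209]
[-0.083, -0.178, 0.0, 0.0, 0.0, 0.244]
[-0.089, -0.206, 0.0, 0.0, 0.0, 0.279]
[-0.093, -0.234, 0.0, 0.0, 0.0, 0.314]
[-0.096, -0.262, 0.0, 0.0, 0.0, 0.349]
[-0.098, -0.29, 0.0, 0.0, 0.0, 0.384]
[-0.098, -0.319, 0.0, 0.0, 0.0, 0.419]
[ 0.81802911 -0.57517245  0.00224182] [ 2.91763190e-01  3.76533780e-01  1.71483517e+00 -1.40740052e-03
  1.04814800e+00  2.47607652e+00]
```

>>> apply_moves(targets=[[[-0.016,-0.023,0,0,0,0.035,0.1],[-0.031,-0.048,0,0,0,0.07,0.1],[-0.044,-0.072,0,0,0,0.105,0.1],[-0.056,-0.098,0,0,0,0.14,0.1],[-0.066,-0.124,0,0,0,0.175,0.1],[-0.075,-0.151,0,0,0,0.209,0.1],[-0.083,-0.178,0,0,0,0.244,0.1],[-0.089,-0.206,0,0,0,0.279,0.1],[-0.093,-0.234,0,0,0,0.314,0.1],[-0.096,-0.262,0,0,0,0.349,0.1],[-0.098,-0.29,0,0,0,0.384,0.1],[-0.098,-0.319,0,0,0,0.419,0.1]]])

```text
time_s: 15.23
tool_pos: [487.3, 178.3, 59.7]
ee_rot: [[0.999, 0.047, 0.004], [0.047, -0.999, 0.001], [0.004, -0.001, -1.0]]
contact_force: [3.6, -1.7, -4.3]
width: 15.7
```

>>> apply_moves(targets=[[[0,0,0,0,0,0,0.1],[0,0,0,0,0,0,0.1],[0,0,0,0,0,0,0.1]]])

```text
time_s: 15.48
tool_pos: [487.3, 178.0, 59.7]
ee_rot: [[0.999, 0.044, 0.003], [0.044, -0.999, -0.001], [0.003, 0.001, -1.0]]
contact_force: [3.0, -6.1, -2.6]
width: 15.3
```

```bash
python3 arc.py 590 181.2 182 183 1;python3 -c "
from h import *;s=manip.sense();x=-s['ee_rot'][:,0];print(np.degrees(np.arctan2(x[1],x[0]))%360)"
```

```text
[487.25622945 178.00875177  59.65440066] 15.261855016236364 [ 2.95118384 -6.1213114  -2.56817958]
r 102.79331909980392 ang 181.77904984952286
[0.0, -0.009, 0.0, 0.0, 0.0, 0.011]
182.52569284976678
```

Both measures agree: about 182. Release, rise straight up, and look.

>>> apply_moves(targets=[[[0,0,0,0,0,0,0.5],[0,0,0,0,0,0,0.5],[0,0,0,0,0,0,0.5],[0,0,0.1,0,0,0,0.5],[0,0,0.3,0,0,0,0.5],[0,0,0.5,0,0,0,0.5],[0,0,0.7,0,0,0,0.5],[0,0,0.9,0,0,0,0.5],[0,0,0.9,0,0,0,0.5],[0,0,0.9,0,0,0,0.5],[0,0,0.9,0,0,0,0.5]]])

```text
time_s: 16.4
tool_pos: [485.4, 178.8, 238.7]
ee_rot: [[0.999, 0.046, -0.0], [0.046, -0.999, 0.0], [-0.0, -0.0, -1.0]]
contact_force: [0.2, 0.6, -0.9]
width: 42.8
```

Run:
```python
from rect import *
s=manip.sense();print(s["tool_pos"],s["contact_force"])
T=wristT(); im=cams.snapshot("wrist")[:,:,::-1].copy()
w=cv2.resize(im[:300],(512,300))
G=(0,255,0)
r=rect(im,1,T,72,455,605,130,230,3); r=lines(r,455,230,3,(590.2,181.3),[(182,G),(177,(0,0,255)),(187,(255,0,0))],140)
r2=rect(im,1,T,50,505,600,140,220,3.6)
sc=cams.snapshot("scene")[110:310,100:340,::-1]; sc=cv2.resize(sc,(350,292))
a=np.zeros((600,800,3),np.uint8); a[:300,:450]=r; a[:288,450:792]=r2[:288,:342]; a[300:600,:440]=cv2.resize(w,(440,300)); a[304:596,445:795]=sc
cv2.imwrite("pics/f.png",a)
```

```text
[485.37369289 178.83794011 238.68001454] [ 0.15437609  0.58784842 -0.89896382]
```

View pics/f.png

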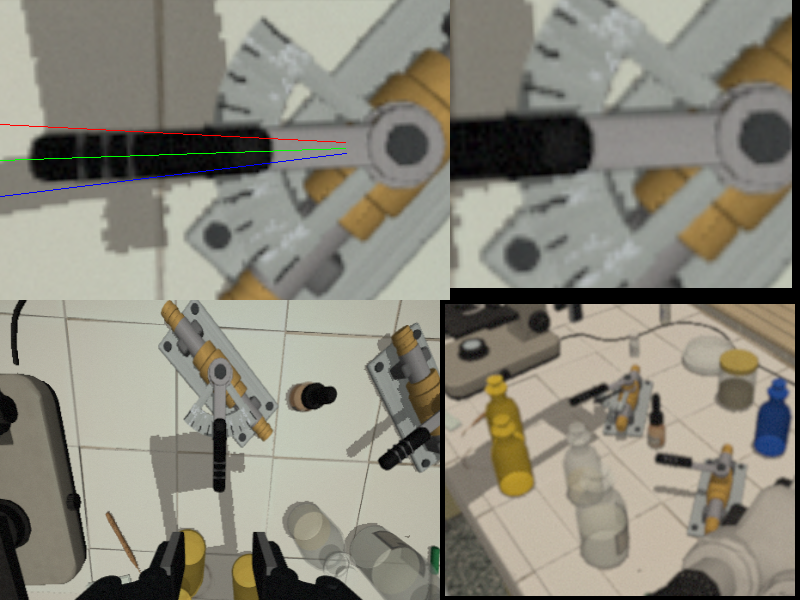

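```bash
python3 -c "
from cell import manip
print(manip.close_job())"
```

```text
the job is handed in; nothing more can be done
None
```

I moved the stoppered bottle out of the way, shut the drain valve, and then opened the supply valve to its index. The job is handed in, at about 16.5 s of the 69 s allowed.

**Stoppered bottle:** It stands upright at about (405, 34) mm, about 236 mm from the supply axis and 220 mm from the drain axis. My first grasp stopped on the bottle's shoulder with about 7 N of contact force. I opened the jaws, raised them 12 mm and took the stopper on the second try.

**Drain lever:** I turned it to about its end stop. It looks square to its pipe within 1–2° in the wrist picture.

**Supply lever:** It ended at about 182° in world heading, by gripper position 181.8°, gripper heading 182.5° and the final picture 181.7°. Two rectified wrist pictures, taken before the lever moved, put the index pointer at 182°, so I expect it to be well within the 5° allowed.

**What I couldn't check:** In the last picture the lever hides the index pointer, so I could not confirm directly that it had not moved. The fingers stayed outside its radius throughout. The dropper bottle, tall bottle and jar looked undisturbed, and the gripper was about 180 mm clear above everything at hand-in.

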